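# Free the jammed dust box from its well

## Task

The blade sharpener's dust box has gone into its well askew: one end sits high and the other is caught under the lip. Press the high end down until the box lies flat on the floor of the well, then lift it out by its grip and set it down gently, right way up, in the middle of the rubber mat. Leave the oil jar, the wrench and the grinding wheel where they are.

Things in the scene. Friction and masses are not known exactly. Their poses are not given: they have to be found in the camera images.
- well: Fixed open-topped dark steel well, 149 x 96 mm outside; origin at the centre of its underside, on the bench, z up. Inside 127 (x) x 76 (y) mm, centred; floor 12 mm above the bench. Side walls and -x end wall reach 55 mm above the bench; the taller +x end wall carries the lip.
- well_lip (a point): Middle of the free edge of the aluminium lip, at its underside, 75 mm above the bench. The lip (7 mm thick, along the whole +x end) overhangs the inside by 10 mm, so the free opening is x = -63.5 to +53.5 mm in the well's frame.
- rest (a joint): Steel rest, 12 x 50 mm, by the -x end wall inside the well, on a stiff vertical slide: 0 = standing 33 mm above the floor (start), 0.033 m = pushed down flush with the floor. No spring, about 7 N of friction; it stays where it is left. With the box on it, pressing down takes 5 to 15 N.
- dustbox: Closed aluminium box, 110 (x) x 70 (y) x 60 (z) mm, 0.3 to 0.55 kg; origin at the centre of its underside, z up through the lid, x from high end to low end (heading of the well's x). Starts tilted about 20 degrees: -x end up on the rest, +x end on the floor, its upper edge under the lip. Pressed flat (lid 72 mm above the bench, close to the -x wall) it clears the lip by some mm and lifts straight up.
- dustbox_grip (a point): Point in the black grip fin on the lid's centre (fin 36 mm long in x, 14 mm thick in y, 36 mm tall), on the box's axis, 83 mm above the box's underside: 23 mm above the lid and 13 mm below the fin's top.
- dustbox_high (a point): Point on the lid's surface near the high end, 43 mm from the lid's centre and 12 mm from the edge of the high (-x) end: a good place to press.
- mat: Black rubber mat, fixed, 200 x 200 mm, 4 mm thick, flat on the bench; origin at the centre of its underside.
- oil: Bystander: amber jar of oil with a black cap, 56 mm across, 110 mm tall, origin at the centre of its underside.
- wrench: Bystander: steel wrench lying on the bench.
- wheel: Bystander: reddish grinding wheel lying flat, 90 mm across, 12 mm thick, origin at the centre of its underside.
There are look-alikes about, which are no part of the job. Leave any brown, green or purple look-alike of the dustbox alone.

How it is judged:
By the outcome, as a careful person would: the job done as asked, in the order asked, and still so for the second after the job is handed in, with the robot touching nothing.
It also fails if it takes over 51 s, if anything falls off the work surface, if the arm or the gripper's body presses on something with over 40 N, if the wrist force passes 120 N, or if a joint passes its speed limit or range.

## Robot

A 7-joint arm with a two-finger parallel gripper is mounted at the origin on the work surface. World frame = base frame: x ahead of the robot, y to its left, z up, the work surface at z = 0. Lengths are in mm, angles in rad, forces in N, time in s.
With the tool pointing down it reaches from about 400 to 900 mm from the base axis. Payload 5.5 kg.
Tool frame: the origin (TCP) lies midway between the tips of the shut fingers; the grasp point (between the pads) lies 19 mm behind it; z points along the fingers, y is the direction in which the jaws open and shut (so a half turn about z gives the same grasp; the last joint's range is limited). The gripper opens to 85 mm and grips with 20 to 120 N. Pads are 22 mm wide; open, the fingers measure 114 mm over their backs; the gripper's body (76 mm by 85 mm) begins 54 mm behind the grasp point. The pads swing forward as they close: fully open they stand 13 mm farther back than shut.
Start: joints at [1.6, 0.501, -0.427, 1.55, 0.221, 1.138, -0.21], TCP at [150.623, -632.307, 231.31] pointing down, gripper open.
Joint ranges: [-2.88, 2.88], [-0.31, 2.03], [-1.54, 1.56], [0.2, 2.42], [-1.41, 4.55], [0.19, 2.02], [-2.57, 2.57]. Speed limits (rad/s): [2.57, 2.57, 3.14, 3.14, 3.14, 3.14, 3.14].

## Interface

Orientations are given as a 3x3 rotation matrix whose columns are the frame's x, y, z axes.
In Python, from plant import robot gives the robot as it stands. The module is installed in compiled form; this text tells all that it offers.
- The arm moves only by the tool drive_tool, never from a script. Its argument "steps" is a list of rows, each an object with "linear": the shift along the tool's x, y, z in cm, a list of three; "turn": the turn about the tool's z in rad. In form: [{"linear": [tx, ty, tz], "turn": turn}, ...]. A call has 1 to 12 rows; each row shifts and turns the commanded pose from where the row before left it, along the tool's axes as they then stand; what a row does not reach is not made up. A row lasts 1/10 s, in which the tool goes at most 50 mm and 8.59 degrees, less where a joint would pass 70% of its speed; a pose out of reach is approached as far as the arm can. A call is refused whole if a number of a shift passes 5 or a number of a turn 0.15, either way. A call with a gripper value outside its range is refused whole. "gripper" is the gripper's target within -1 to 1 (fully open at 1, half-way at 0, shut at -1), set as the call begins (left out, the last holds). The fingers move at their own pace and stop on an object; "squeeze" is the grip in N (left out, the last holds). Time passes only in rows, so rows that do not move let the fingers close. It gives the time, the measured TCP pose, the force and the opening at its end, in the units of the state.
- robot.get_obs(): the state, without advancing time (a new reading comes with each control period).
- robot.capture(name): name is "scene" or "side" or "wrist"; returns a dict with "pixels" (420x560x3 uint8, red, green, blue), "camera_matrix" (3x3 intrinsics, pixels), "R" (3x3) and "t" (3): a world point X has camera coordinates R X + t; the wrist camera has in their place "T_tool_cam" (4x4, takes a point from camera to tool coordinates, whose origin is the TCP and whose axes are the flange's). Camera axes: x right, y down, z forward; pixel columns grow to the right and rows downward; lengths in mm; the calibration is good to about 2 mm. A picture is of the moment at which its call begins: read the wrist's pose just before it. There is no depth.
- robot.sign_off(): hands the job in, once; it reports no verdict.
The state is a dict: "time_s": time; "q": joint angles; "joint_vel": joint speeds; "effort": joint torques, N m; "tcp_pos": TCP position; "eef_rot": TCP orientation; "ft_force": force on the tool from outside, world axes, zero at the start; "ft_torque": the same for the moment, N m; "gripper_width": opening from 0.0 (shut) to 1.0 (fully open).
Only numpy, scipy, OpenCV 4.12 (cv2) and the standard library are available. Lean on these libraries where they do the work, as an engineer would, in place of code of your own. Each camera call takes 0.05 s, during which the arm holds its last target.

## Working session

There is one attempt and no reset: what is moved stays moved. The work goes in short steps, Python scripts to look and compute and a tool call to move; the robot and the scene stay as the last step left them, time stands still between calls to the robot, and variables do not carry over. Pictures are saved under pics/ and viewed, and the job is handed in when it is done.

Besides the shell and the picture viewer there is one more tool, called after "Emit:" as a command line: name --argument value ..., lists and objects as JSON in quotes. drive_tool: Moves the arm, as the interface text tells. Its arguments: {"type":"object","properties":{"steps":{"type":"array","items":{"type":"object","properties":{"linear":{"type":"array","items":{"type":"number"}},"turn":{"type":"number"}}}},"gripper":{"type":"number"},"squeeze":{"type":"number"}},"required":["steps"]}

```bash
mkdir -p pics; cat > h.py <<'E'
import numpy as np, cv2
from plant import robot
def cap(n,f):
    o=robot.get_obs(); c=robot.capture(n)
    cv2.imwrite('pics/'+f+'.png',c['pixels'][:,:,::-1])
    d={k:np.array(v) for k,v in c.items() if k!='pixels'}
    if n=='wrist':
        T=np.eye(4);T[:3,:3]=np.array(o['eef_rot']);T[:3,3]=o['tcp_pos']
        W=T@d['T_tool_cam']; Wi=np.linalg.inv(W); d['R']=Wi[:3,:3]; d['t']=Wi[:3,3]
    np.savez('pics/'+f+'.npz',**d); return o
def ray(f,u,v,z):
    d=np.load('pics/'+f+'.npz');K=d['camera_matrix'];R=d['R'];t=d['t']
    r=R.T@np.linalg.inv(K)@[u,v,1];c=-R.T@t
    return c+r*(z-c[2])/r[2]
def proj(f,X):
    d=np.load('pics/'+f+'.npz');p=d['camera_matrix']@(d['R']@np.array(X,float)+d['t']);return p[:2]/p[2]
def st():
    o=robot.get_obs()
    print(o['time_s'],np.round(o['tcp_pos'],1),np.round(o['eef_rot'],3).tolist(),np.round(o['ft_force'],1),o['gripper_width'],np.round(o['q'],2))
E
python3 - <<'E'
from h import *
st()
for n in ['scene','side','wrist']: cap(n,n+'0')
for n in ['scene','side']:
    d=np.load('pics/'+n+'0.npz');print(n,-d['R'].T@d['t'])
st()
E
```

```text
0.0 [ 150.4 -631.6  230.2] [[0.973, 0.232, -0.0], [0.232, -0.973, 0.002], [0.0, -0.002, -1.0]] [-0.1  0.4  0.6] 0.9971732263244106 [ 1.6   0.5  -0.43  1.55  0.22  1.14 -0.21]
scene [1209.47374292 -483.72629303  809.63428528]
side [ 52.59405567 583.42540973 942.38682984]
0.15 [ 150.4 -631.8  230.5] [[0.973, 0.232, -0.0], [0.232, -0.973, 0.001], [0.0, -0.002, -1.0]] [ 0.1 -0.3  0.7] 1.000077644751691 [ 1.6   0.5  -0.43  1.55  0.22  1.14 -0.21]
```

View pics/scene0.png

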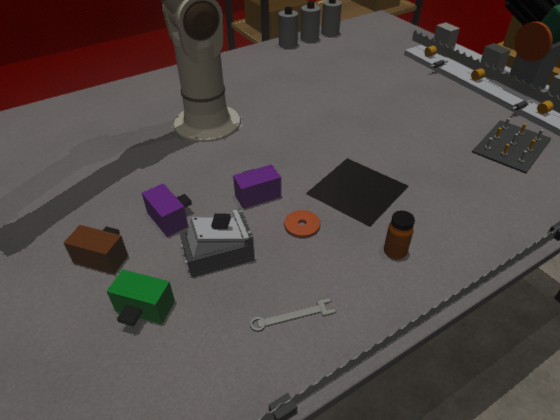

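View pics/side0.png

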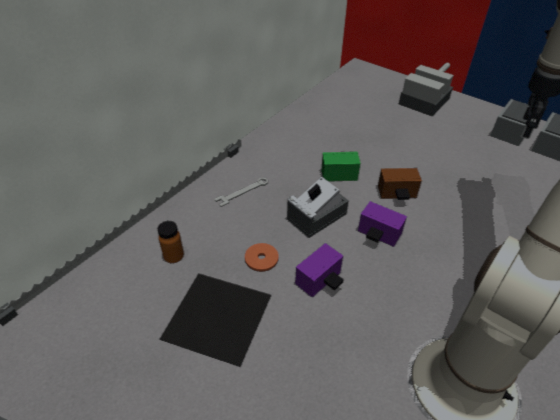

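View pics/wrist0.png

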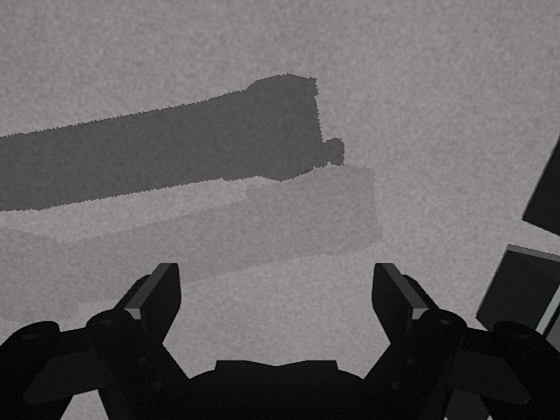

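The scene view shows the tilted box in the well at about (217,240), the mat at (358,190), the wheel at (302,223), the oil jar at (399,235), the wrench at (293,316), and brown, green and purple look-alikes around them. I'll enlarge the well area.

```bash
python3 - <<'E'
from h import *
for n,(u,v,w,h) in {'scene':(170,190,100,90),'side':(275,160,100,90)}.items():
    i=cv2.imread(f'pics/{n}0.png')[v:v+h,u:u+w]
    i=cv2.convertScaleAbs(i,alpha=1.6,beta=20)
    cv2.imwrite(f'pics/{n}0z.png',cv2.resize(i,None,fx=6.6,fy=6.6,interpolation=cv2.INTER_CUBIC))
print('mat scene',[ray('scene0',u,v,4).round() for u,v in [(308,189),(352,160),(407,187),(364,221)]])
print('mat side',[ray('side0',u,v,4).round() for u,v in [(201,275),(270,292),(239,361),(163,340)]])
print('wheel',ray('scene0',302,222,12),ray('side0',262,257,12))
print('jar',ray('scene0',402,219,110),ray('side0',168,229,110))
print('wrench',ray('scene0',258,324,5),ray('scene0',330,306,5))
E
```

```text
mat scene [array([456.,  81.,   4.]), array([420., 263.,   4.]), array([596., 311.,   4.]), array([634., 128.,   4.])]
mat side [array([638., 132.,   4.]), array([467.,  66.,   4.]), array([408., 250.,   4.]), array([578., 317.,   4.])]
wheel [558.32194918  -9.15435202  12.        ] [548.15065284  -4.07975187  12.        ]
jar [749.73634601 121.1688186  110.        ] [736.44248681 130.20157284 110.        ]
wrench [ 746.59474142 -247.48013751    5.        ] [791.25219299 -98.09360448   5.        ]
```

View pics/scene0z.png

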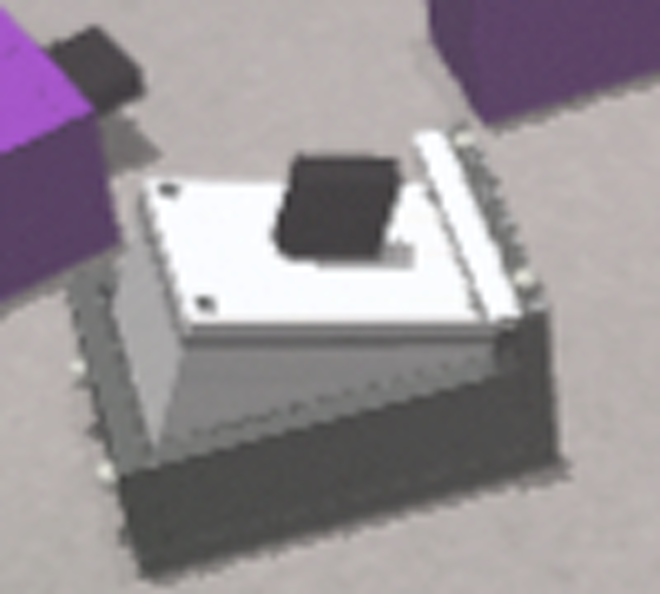

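View pics/side0z.png

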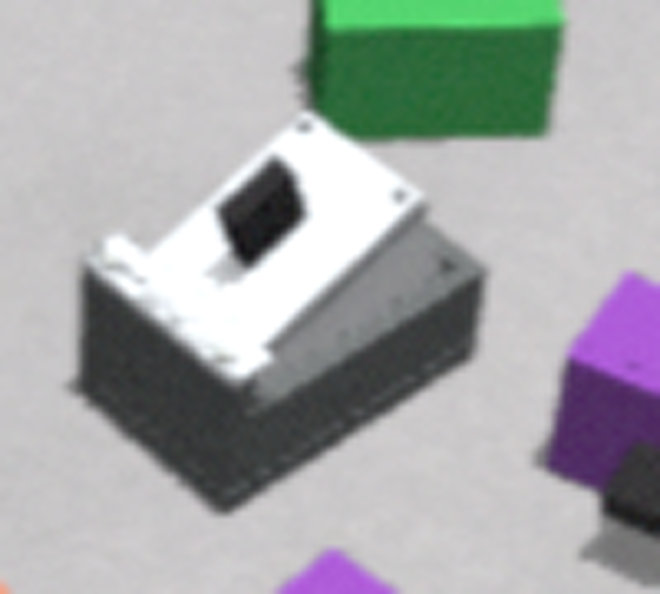

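```bash
cat > fit.py <<'E'
from h import *
from scipy.optimize import least_squares
obs=[('scene',(148,578),(-74.5,-48,0)),('scene',(558,468),(74.5,-48,0)),('scene',(122,475),(-74.5,-48,55)),
('side',(80,385),(74.5,-48,0)),('side',(225,512),(74.5,48,0)),('side',(473,355),(-74.5,48,0)),('side',(486,270),(-74.5,48,55))]
off={'scene':(170,190),'side':(275,160)}
def W(p,X):
    c,s=np.cos(p[2]),np.sin(p[2]);return [p[0]+c*X[0]-s*X[1],p[1]+s*X[0]+c*X[1],X[2]]
def px(n,z): return np.array(off[n])+(np.array(z)+.5)/6.6-.5
def res(p): return np.concatenate([proj(n+'0',W(p,X))-px(n,z) for n,z,X in obs])
if __name__=='__main__':
    r=least_squares(res,[550,-200,1.5]);print(r.x,r.fun.reshape(-1,2).round(1).tolist())
    p=r.x
    for k in ('scene','side'):
        idx=[i for i,o in enumerate(obs) if o[0]==k]
        rr=least_squares(lambda q:res(q).reshape(-1,2)[idx].ravel(),p);print(k,rr.x)
    # box: screws etc. tilted 20deg ; lid high corners
    for z in (105,): pass
    a=np.radians(20)
    print('lid high corners scene @105',[ray('scene0',*px('scene',z),105).round() for z in [(145,182),(187,325)]])
    print('side',[ray('side0',*px('side',z),105).round() for z in [(308,112),(425,195)]])
    print('fin top scene',[ray('scene0',*px('scene',z),122).round() for z in [(295,155),(400,160)]])
E
python3 fit.py
```

```text
[ 527.38381953 -226.86828739    1.34759171] [[-0.9, 0.0], [0.4, -0.9], [-0.6, -0.4], [-1.1, 0.4], [-0.4, 0.4], [-0.2, -0.2], [0.0, -1.1]]
scene [ 528.95651137 -226.44222996    1.34286461]
side [ 526.20307995 -227.56659338    1.33480616]
lid high corners scene @105 [array([ 488., -261.,  105.]), array([ 556., -278.,  105.])]
side [array([ 550., -274.,  105.]), array([ 482., -259.,  105.])]
fin top scene [array([ 521., -219.,  122.]), array([ 542., -191.,  122.])]
```

Both cameras agree on the well: centre (527, -227), heading 1.345 rad. The lid's high edge sits where a 20° tilt would put it. The mat's centre is about (523, 193). I'll shut the fingers and go above the high end.

Emit:
drive_tool --steps '[{"linear":[3.7,-2.3,0]},{"linear":[3.7,-2.3,0]},{"linear":[3.7,-2.3,0]},{"linear":[3.7,-2.3,0]},{"linear":[3.7,-2.3,0]},{"linear":[3.7,-2.3,0]},{"linear":[3.7,-2.3,0]},{"linear":[3.7,-2.3,0]},{"linear":[3.7,-2.3,0]},{"linear":[3.7,-2.3,0]},{"linear":[3.7,-2.3,0]},{"linear":[3.7,-2.3,0]}]' --gripper -1

```text
invalid input
```

Emit:
drive_tool --steps '[{"linear":[0,0,0],"turn":-0.14},{"linear":[0,0,0],"turn":-0.14},{"linear":[0,0,0],"turn":-0.14},{"linear":[0,0,0],"turn":-0.14},{"linear":[0,0,0],"turn":-0.14},{"linear":[0,0,0],"turn":-0.14},{"linear":[0,0,0],"turn":-0.14},{"linear":[0,0,0],"turn":-0.13},{"linear":[0,0,0]},{"linear":[0,0,0]}]'

```text
invalid input
```

```bash
python3 - <<'E'
from h import *
cap('wrist','wrist1');cap('scene','scene1');st()
i=cv2.imread('pics/wrist1.png');cv2.imwrite('pics/wrist1b.png',cv2.convertScaleAbs(i,alpha=1.6,beta=20))
E
```

```text
0.25 [ 150.5 -632.   230.8] [[0.973, 0.232, -0.0], [0.232, -0.973, 0.001], [0.0, -0.001, -1.0]] [ 0.3  0.4 -0.3] 0.9970162922718835 [ 1.6   0.5  -0.43  1.55  0.22  1.14 -0.21]
```

View pics/wrist1b.png

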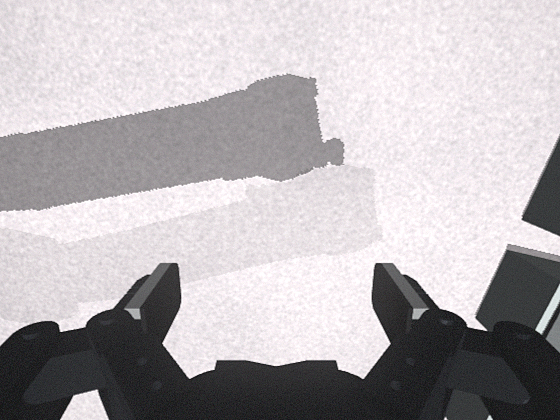

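View pics/scene1.png

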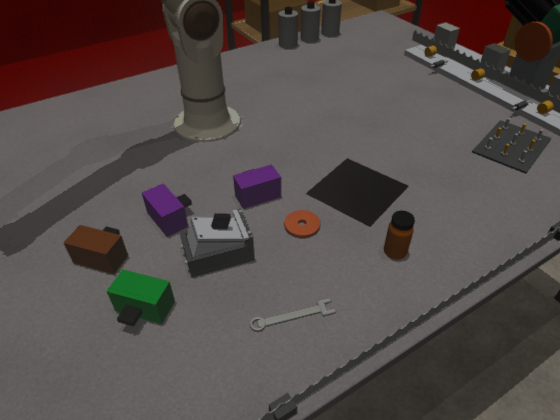

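Both moves were refused because each row needs both fields, so I'll add an explicit turn to every row.

Emit:
drive_tool --steps '[{"linear":[3.7,-2.3,0],"turn":0},{"linear":[3.7,-2.3,0],"turn":0},{"linear":[3.7,-2.3,0],"turn":0},{"linear":[3.7,-2.3,0],"turn":0},{"linear":[3.7,-2.3,0],"turn":0},{"linear":[3.7,-2.3,0],"turn":0},{"linear":[3.7,-2.3,0],"turn":0},{"linear":[3.7,-2.3,0],"turn":0},{"linear":[3.7,-2.3,0],"turn":0},{"linear":[3.7,-2.3,0],"turn":0},{"linear":[3.7,-2.3,0],"turn":0},{"linear":[3.7,-2.3,0],"turn":0}]' --gripper -1 --squeeze 40

```text
time_s: 1.45
tcp_pos: [519.6, -259.7, 231.4]
eef_rot: [[0.973, 0.231, 0.0], [0.231, -0.973, -0.0], [0.0, 0.0, -1.0]]
ft_force: [1.1, -1.4, -0.0]
gripper_width: -0.003
```

Emit:
drive_tool --steps '[{"linear":[0,0,0],"turn":-0.14},{"linear":[0,0,0],"turn":-0.14},{"linear":[0,0,0],"turn":-0.14},{"linear":[0,0,0],"turn":-0.14},{"linear":[0,0,0],"turn":-0.14},{"linear":[0,0,0],"turn":-0.14},{"linear":[0,0,0],"turn":-0.14},{"linear":[0,0,0],"turn":-0.13},{"linear":[0,0,0],"turn":0}]'

```text
time_s: 2.35
tcp_pos: [518.4, -261.0, 231.1]
eef_rot: [[0.224, 0.975, -0.0], [0.975, -0.224, 0.0], [0.0, -0.0, -1.0]]
ft_force: [0.5, 0.5, -0.8]
gripper_width: -0.002
```

```bash
python3 - <<'E'
from h import *
cap('wrist','wrist2');st()
i=cv2.imread('pics/wrist2.png');cv2.imwrite('pics/wrist2b.png',cv2.convertScaleAbs(i,alpha=1.4,beta=20))
E
```

```text
2.4 [ 518.4 -261.   231.1] [[0.228, 0.974, -0.0], [0.974, -0.228, 0.0], [0.0, -0.0, -1.0]] [0.4 0.5 0.2] 0.00148630890458926 [ 1.06  0.47 -0.85  1.72  0.39  1.13 -0.13]
```

View pics/wrist2b.png

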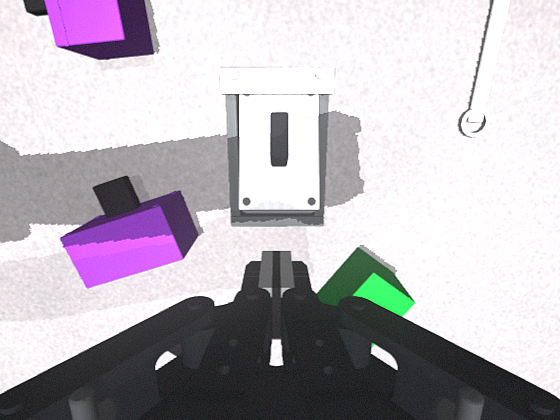

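The wrist view shows the well upright in the image. The lip is at rows 67–94, the fin at (279,138), the lid's high edge at row 211 and the screws at (247,202) and (311,202). The fingers are in line with it at column ~276.

```bash
python3 - <<'E'
from h import *
p=np.array([527.4,-227,1.345]);c,s=np.cos(p[2]),np.sin(p[2])
def L(X): d=X[:2]-p[:2]; return (np.array([c*d[0]+s*d[1],-s*d[0]+c*d[1]])).round(1)
for n,u,v,z in [('lip edge L',220,95,82),('lip edge R',335,94,82),('-x wall top L',231,226,55),('-x R',325,224,55),('lid hi L',238,211,106),('lid hi R',320,212,106),('fin top near',279,166,122),('fin top far',279,113,122)]:
    X=ray('wrist2',u,v,z);print(n,X.round(1),L(X))
print('tcp',L(np.array([518.4,-261])), 'tip proj',proj('wrist2',[518.4,-261,231]))
E
```

```text
lip edge L [ 492.3 -165.7   82. ] [51.9 47.9]
lip edge R [ 587.4 -186.7   82. ] [ 52.7 -49.4]
-x wall top L [ 464.7 -289.3   55. ] [-74.8  47.2]
-x R [ 560. -309.   55.] [-72.7 -50.1]
lid hi L [ 485.3 -261.9  106. ] [-43.4  33.2]
lid hi R [ 553.7 -278.6  106. ] [-44.4 -37.2]
fin top near [ 528.6 -229.6  122. ] [-2.3 -1.7]
fin top far [ 537.3 -191.2  122. ] [37.1 -1.7]
tcp [-35.2   1.2] tip proj [275.11609576 268.35820996]
```

Emit:
drive_tool --steps '[{"linear":[0.1,0.2,4],"turn":0},{"linear":[0.1,0,4],"turn":0},{"linear":[0,0,2.5],"turn":0},{"linear":[0,0,1.5],"turn":0},{"linear":[0,0,0.3],"turn":0},{"linear":[0,0,0.3],"turn":0},{"linear":[0,0,0],"turn":0}]'

```text
time_s: 3.1
tcp_pos: [521.9, -259.7, 106.4]
eef_rot: [[0.226, 0.974, 0.002], [0.974, -0.226, -0.001], [-0.0, 0.002, -1.0]]
ft_force: [-0.8, 0.9, 0.3]
gripper_width: -0.003
```

Emit:
drive_tool --steps '[{"linear":[0,0,0.2],"turn":0},{"linear":[0,0,0.2],"turn":0},{"linear":[-0.1,0,0.2],"turn":0},{"linear":[-0.1,0,0.2],"turn":0},{"linear":[-0.1,0,0.2],"turn":0},{"linear":[-0.1,0,0.2],"turn":0}]'

```text
time_s: 3.7
tcp_pos: [519.9, -263.5, 93.1]
eef_rot: [[0.225, 0.974, -0.0], [0.974, -0.225, 0.0], [0.0, -0.0, -1.0]]
ft_force: [-0.1, -0.4, 1.8]
gripper_width: 0.001
```

```bash
python3 - <<'E'
from h import *
cap('wrist','wrist3');cap('side','side3');st()
a=cv2.imread('pics/wrist3.png')[150:350,140:420];b=cv2.imread('pics/side3.png')[150:250,270:380]
cv2.imwrite('pics/w3.png',cv2.resize(cv2.convertScaleAbs(a,alpha=1.4,beta=20),None,fx=2.5,fy=2.5))
cv2.imwrite('pics/s3.png',cv2.resize(cv2.convertScaleAbs(b,alpha=1.4,beta=20),None,fx=6,fy=6))
E
```

```text
3.8 [ 519.5 -263.3   92.7] [[0.225, 0.974, -0.001], [0.974, -0.225, 0.001], [0.0, -0.001, -1.0]] [-0.6 -0.3 -0.5] 0.0021797955811654495 [ 0.98  0.64 -0.74  1.82  0.54  0.89 -0.24]
```

View pics/w3.png

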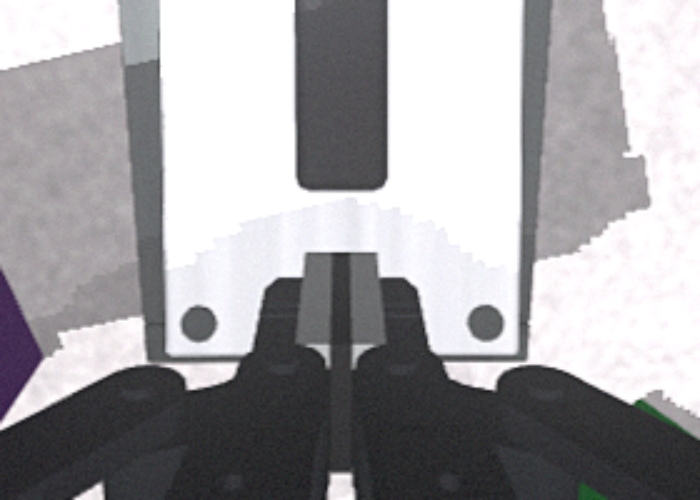

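View pics/s3.png

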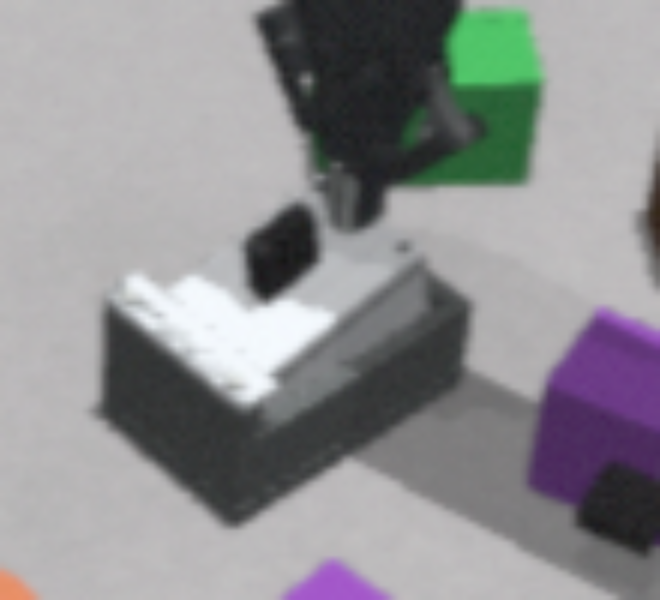

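The box looks partly lowered, though the force reading is low, so I'll continue and watch the force.

Emit:
drive_tool --steps '[{"linear":[-0.1,0,0.2],"turn":0},{"linear":[-0.1,0,0.2],"turn":0},{"linear":[-0.1,0,0.2],"turn":0},{"linear":[-0.1,0,0.2],"turn":0}]'

```text
time_s: 4.2
tcp_pos: [519.1, -267.3, 85.1]
eef_rot: [[0.225, 0.974, -0.0], [0.974, -0.225, 0.0], [0.0, -0.0, -1.0]]
ft_force: [0.2, 0.3, -0.5]
gripper_width: -0.002
```

```bash
python3 - <<'E'
from h import *
st();cap('wrist','wrist4');cap('side','side4')
a=cv2.imread('pics/wrist4.png')[150:350,140:420];b=cv2.imread('pics/side4.png')[150:250,270:380]
cv2.imwrite('pics/w4.png',cv2.resize(cv2.convertScaleAbs(a,alpha=1.4,beta=20),None,fx=2.5,fy=2.5))
cv2.imwrite('pics/s4.png',cv2.resize(cv2.convertScaleAbs(b,alpha=1.4,beta=20),None,fx=6,fy=6))
E
```

```text
4.2 [ 519.1 -267.3   85.1] [[0.225, 0.974, -0.0], [0.974, -0.225, 0.0], [0.0, -0.0, -1.0]] [ 0.2  0.3 -0.5] -0.0021353398187669444 [ 0.98  0.65 -0.73  1.82  0.55  0.88 -0.24]
```

View pics/w4.png

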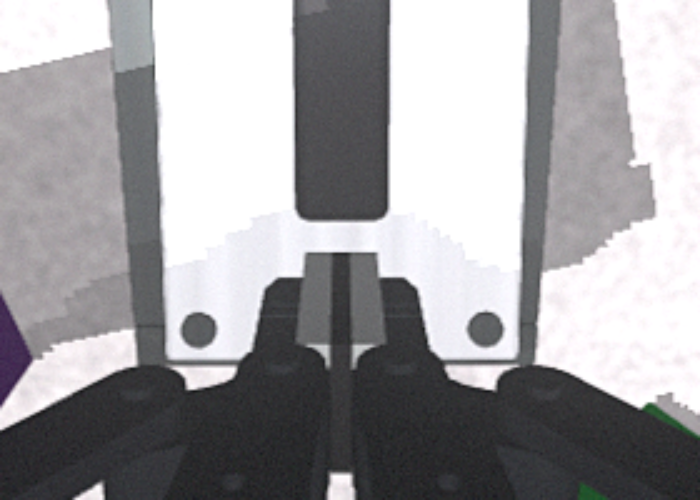

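View pics/s4.png

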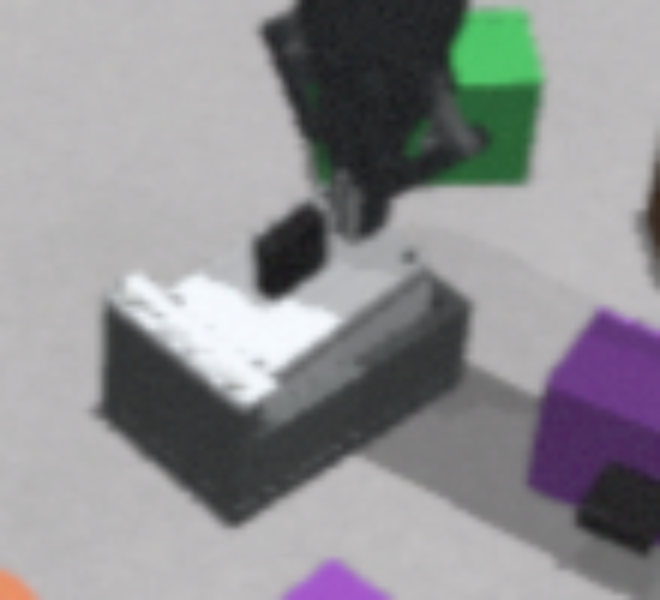

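The box is following the fingers down and its tilt is shrinking. I'll carry on to the floor.

Emit:
drive_tool --steps '[{"linear":[-0.1,0,0.2],"turn":0},{"linear":[-0.1,0,0.2],"turn":0},{"linear":[-0.1,0,0.2],"turn":0},{"linear":[-0.1,0,0.2],"turn":0},{"linear":[-0.1,0,0.2],"turn":0},{"linear":[-0.1,0,0.2],"turn":0}]'

```text
time_s: 4.9
tcp_pos: [517.8, -273.2, 73.1]
eef_rot: [[0.225, 0.974, 0.0], [0.974, -0.225, -0.0], [0.0, 0.0, -1.0]]
ft_force: [-0.3, -0.5, -0.1]
gripper_width: 0.0
```

Emit:
drive_tool --steps '[{"linear":[-0.1,0,0.1],"turn":0},{"linear":[-0.1,0,0.1],"turn":0}]'

```text
time_s: 5.1
tcp_pos: [517.6, -274.0, 72.1]
eef_rot: [[0.225, 0.974, -0.0], [0.974, -0.225, 0.001], [0.001, -0.0, -1.0]]
ft_force: [-4.9, 5.4, 14.8]
gripper_width: -0.001
```

Emit:
drive_tool --steps '[{"linear":[0,0,0.1],"turn":0},{"linear":[0,0,0],"turn":0}]'

```text
time_s: 5.3
tcp_pos: [517.6, -274.0, 72.1]
eef_rot: [[0.224, 0.975, -0.0], [0.975, -0.224, -0.0], [-0.0, -0.0, -1.0]]
ft_force: [-6.2, 3.6, 16.6]
gripper_width: 0.0
```

```bash
python3 - <<'E'
from h import *
st();cap('scene','scene5');cap('side','side5');st()
a=cv2.imread('pics/scene5.png')[190:280,170:270];b=cv2.imread('pics/side5.png')[150:250,270:380]
cv2.imwrite('pics/w5.png',cv2.resize(cv2.convertScaleAbs(a,alpha=1.4,beta=20),None,fx=6,fy=6))
cv2.imwrite('pics/s5.png',cv2.resize(cv2.convertScaleAbs(b,alpha=1.4,beta=20),None,fx=6,fy=6))
E
```

```text
5.3 [ 517.6 -274.    72.1] [[0.224, 0.975, -0.0], [0.975, -0.224, -0.0], [-0.0, -0.0, -1.0]] [-6.2  3.6 16.6] 0.00020431137224039735 [ 0.98  0.67 -0.72  1.82  0.57  0.86 -0.24]
5.4 [ 517.6 -274.    72.1] [[0.224, 0.975, -0.0], [0.975, -0.224, -0.0], [-0.0, -0.0, -1.0]] [-6.3  4.2 15.2] -0.003973233494148305 [ 0.98  0.67 -0.72  1.82  0.57  0.86 -0.24]
```

View pics/w5.png

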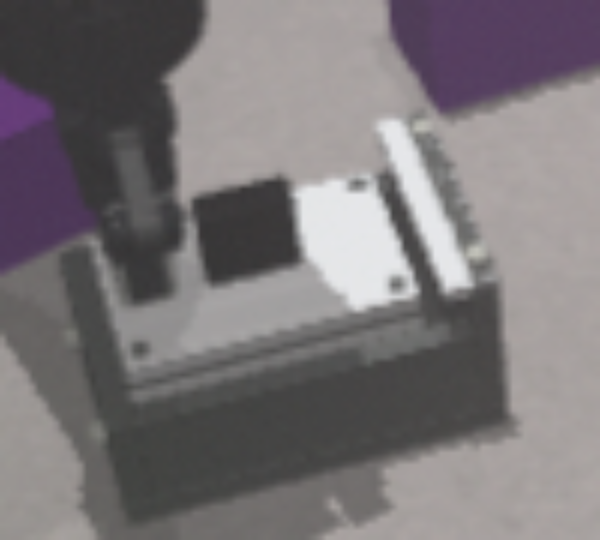

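View pics/s5.png

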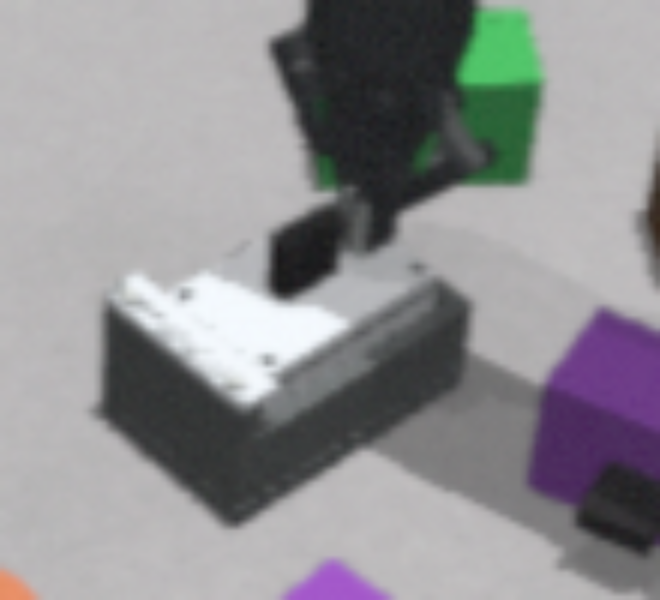

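The lid is flat at about 72 mm with a dark gap to the lip. One more small push, then I'll lift off and look.

Emit:
drive_tool --steps '[{"linear":[0,0,0.1],"turn":0},{"linear":[0,0,0],"turn":0}]'

```text
time_s: 5.6
tcp_pos: [517.7, -274.0, 72.0]
eef_rot: [[0.224, 0.975, -0.001], [0.975, -0.224, -0.001], [-0.001, -0.0, -1.0]]
ft_force: [-7.7, 4.1, 23.9]
gripper_width: 0.003
```

Emit:
drive_tool --steps '[{"linear":[0,0,-0.4],"turn":0},{"linear":[0,0,-2],"turn":0},{"linear":[0,0,-4],"turn":0},{"linear":[0,0,-4],"turn":0},{"linear":[0,0,-3],"turn":0},{"linear":[0,0,0],"turn":0},{"linear":[0,0,0],"turn":0}]'

```text
time_s: 6.3
tcp_pos: [517.6, -275.5, 203.9]
eef_rot: [[0.225, 0.974, 0.001], [0.974, -0.225, -0.001], [-0.001, 0.001, -1.0]]
ft_force: [-0.1, -0.0, -0.5]
gripper_width: 0.001
```

```bash
python3 - <<'E'
from h import *
st();cap('wrist','wrist6')
i=cv2.imread('pics/wrist6.png');cv2.imwrite('pics/w6.png',cv2.convertScaleAbs(i,alpha=1.3,beta=20))
E
```

```text
6.3 [ 517.6 -275.5  203.9] [[0.225, 0.974, 0.001], [0.974, -0.225, -0.001], [-0.001, 0.001, -1.0]] [-0.1 -0.  -0.5] 0.0008396389222612324 [ 1.06  0.51 -0.83  1.74  0.42  1.08 -0.13]
```

View pics/w6.png

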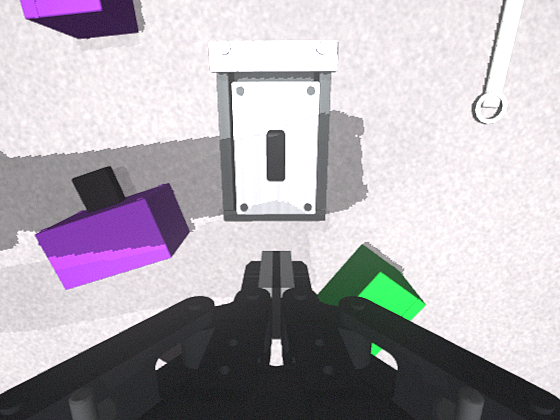

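The box now lies flat: the lid spans rows 80–215, clear of the lip edge at row 72. The fin top spans rows 130–182 at column 276. I'll locate the fin.

```bash
python3 - <<'E'
from h import *
p=np.array([527.4,-227,1.345]);c,s=np.cos(p[2]),np.sin(p[2])
def L(X): d=X[:2]-p[:2]; return (np.array([c*d[0]+s*d[1],-s*d[0]+c*d[1]])).round(1)
pts=[('lid',231,80,72),('lid',320,80,72),('lid',236,215,72),('lid',316,215,72),('fintop far',276,130.5,108),('fintop near',276,182,108),('finL',266.5,155,108),('finR',285.5,155,108)]
W=[ray('wrist6',u,v,z) for _,u,v,z in pts]
for q,X in zip(pts,W):print(q[0],X.round(1),L(X))
print('lidc',sum(W[:4])/4,'fin',sum(W[4:])/4)
o=robot.get_obs();R=np.array(o['eef_rot'])
print('tool shift to fin',R.T@((W[4]+W[5])/2-o['tcp_pos']))
E
```

```text
lid [ 505.8 -173.1   72. ] [47.7 33.1]
lid [ 574.  -188.9   72. ] [ 47.6 -36.9]
lid [ 480.8 -281.5   72. ] [-63.5  33.2]
lid [ 549.6 -297.5   72. ] [-63.7 -37.4]
fintop far [ 531.9 -217.1  108. ] [10.7 -2.1]
fintop near [ 523.4 -253.4  108. ] [-26.7  -2. ]
finL [ 521.2 -232.4  108. ] [-6.7  4.8]
finR [ 534.7 -235.5  108. ] [-6.7 -9. ]
lidc [ 527.56116849 -235.23798651   72.        ] fin [ 527.7917462  -234.61231793  108.        ]
tool shift to fin [41.41572694  1.56873152 94.77238227]
```

Emit:
drive_tool --steps '[{"linear":[2.1,0.15,0],"turn":0},{"linear":[2,0,0],"turn":0},{"linear":[0,0,3],"turn":0},{"linear":[0,0,3],"turn":0},{"linear":[0,0,0],"turn":0},{"linear":[0,0,0],"turn":0},{"linear":[0,0,0],"turn":0}]' --gripper 0.2

```text
time_s: 7.05
tcp_pos: [528.8, -235.5, 144.2]
eef_rot: [[0.225, 0.974, 0.001], [0.974, -0.225, -0.0], [0.0, 0.001, -1.0]]
ft_force: [0.7, -0.9, 0.0]
gripper_width: 0.603
```

```bash
python3 - <<'E'
from h import *
st();cap('wrist','wrist7')
i=cv2.imread('pics/wrist7.png');cv2.imwrite('pics/w7.png',cv2.convertScaleAbs(i,alpha=1.3,beta=20))
E
```

```text
7.05 [ 528.8 -235.5  144.2] [[0.225, 0.974, 0.001], [0.974, -0.225, -0.0], [0.0, 0.001, -1.0]] [ 0.7 -0.9  0. ] 0.6029673650086532 [ 0.97  0.57 -0.79  1.8   0.48  0.97 -0.25]
```

View pics/w7.png

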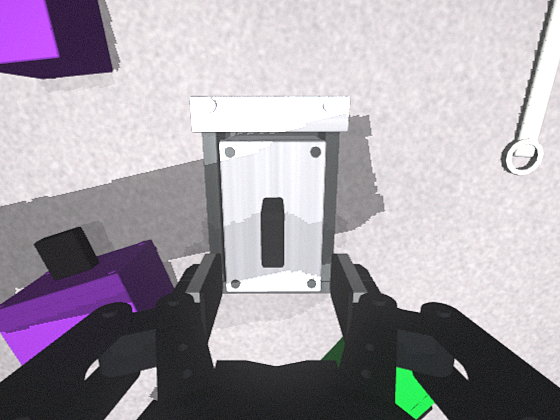

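Emit:
drive_tool --steps '[{"linear":[0,-0.1,2.5],"turn":0},{"linear":[0,0,2],"turn":0},{"linear":[0,0,1.2],"turn":0},{"linear":[0,0,0.6],"turn":0},{"linear":[0,0,0.4],"turn":0},{"linear":[0,0,0],"turn":0}]'

```text
time_s: 7.7
tcp_pos: [527.5, -235.2, 76.6]
eef_rot: [[0.225, 0.974, 0.001], [0.974, -0.225, -0.0], [-0.0, 0.001, -1.0]]
ft_force: [-0.1, -0.3, -1.0]
gripper_width: 0.598
```

Emit:
drive_tool --steps '[{"linear":[0,0,0],"turn":0},{"linear":[0,0,0],"turn":0},{"linear":[0,0,0],"turn":0},{"linear":[0,0,0],"turn":0},{"linear":[0,0,0],"turn":0},{"linear":[0,0,0],"turn":0},{"linear":[0,0,0],"turn":0},{"linear":[0,0,0],"turn":0}]' --gripper -1 --squeeze 60

```text
time_s: 8.5
tcp_pos: [527.4, -235.3, 76.8]
eef_rot: [[0.225, 0.974, 0.001], [0.974, -0.225, -0.0], [-0.0, 0.001, -1.0]]
ft_force: [-1.7, 1.0, 5.9]
gripper_width: 0.154
```

The fin is gripped at an opening of about 13 mm. I'll lift straight up, slowly at first.

Emit:
drive_tool --steps '[{"linear":[0,0,-0.3],"turn":0},{"linear":[0,0,-0.6],"turn":0},{"linear":[0,0,-0.8],"turn":0},{"linear":[0,0,-0.8],"turn":0},{"linear":[0,0,-0.8],"turn":0}]'

```text
time_s: 9.0
tcp_pos: [527.1, -235.2, 110.0]
eef_rot: [[0.225, 0.974, 0.0], [0.974, -0.225, 0.0], [0.0, 0.0, -1.0]]
ft_force: [-0.5, 0.2, -5.5]
gripper_width: 0.154
```

Emit:
drive_tool --steps '[{"linear":[0,0,-1.5],"turn":0},{"linear":[0,0,-2],"turn":0},{"linear":[0,0,-2],"turn":0},{"linear":[0,0,-2],"turn":0},{"linear":[0,0,-2],"turn":0},{"linear":[0,0,-2],"turn":0},{"linear":[0,0,-1],"turn":0},{"linear":[0,0,0],"turn":0}]'

```text
time_s: 9.8
tcp_pos: [528.2, -235.4, 236.4]
eef_rot: [[0.225, 0.974, 0.003], [0.974, -0.225, -0.002], [-0.001, 0.003, -1.0]]
ft_force: [1.0, -0.1, -4.9]
gripper_width: 0.154
```

```bash
python3 - <<'E'
from h import *
st();cap('scene','scene8');cap('side','side8')
i=cv2.imread('pics/scene8.png')[100:310,100:400];cv2.imwrite('pics/w8.png',cv2.resize(cv2.convertScaleAbs(i,alpha=1.4,beta=20),None,fx=2.5,fy=2.5))
m=[ray('scene0',u,v,4) for u,v in [(308,189),(352,160),(407,187),(364,221)]]
n=[ray('side0',u,v,4) for u,v in [(201,275),(270,292),(239,361),(163,340)]]
g=[cv2.cvtColor(cv2.imread(f'pics/{k}0.png'),cv2.COLOR_BGR2GRAY) for k in('scene','side')]
for k,gr,s in (('scene0',g[0],(358,190)),('side0',g[1],(217,318))):
    b=(gr<gr[s[1],s[0]]+18).astype(np.uint8);nn,l,_,_=cv2.connectedComponentsWithStats(b)
    cs,_=cv2.findContours((l==l[s[1],s[0]]).astype(np.uint8),cv2.RETR_EXTERNAL,cv2.CHAIN_APPROX_NONE)
    c=max(cs,key=cv2.contourArea);q=cv2.approxPolyDP(c,8,True)[:,0];W=np.array([ray(k,u,v,4)[:2] for u,v in q]);print(k,q.tolist(),W.round().tolist(),W.mean(0))
print(np.mean(m,0),np.mean(n,0))
E
```

```text
9.8 [ 528.2 -235.4  236.4] [[0.225, 0.974, 0.003], [0.974, -0.225, -0.002], [-0.001, 0.003, -1.0]] [ 1.  -0.1 -4.9] 0.1543899768786614 [ 1.03  0.46 -0.86  1.72  0.38  1.13 -0.17]
scene0 [[307, 193], [370, 225], [407, 186], [346, 159]] [[468.0, 69.0], [653.0, 131.0], [593.0, 314.0], [407.0, 251.0]] [530.11566022 191.54951246]
side0 [[199, 274], [160, 339], [240, 365], [269, 295]] [[645.0, 133.0], [585.0, 319.0], [400.0, 256.0], [463.0, 74.0]] [523.42240543 195.62487722]
[526.45709255 195.810413     4.        ] [522.87457227 191.2605518    4.        ]
```

View pics/w8.png

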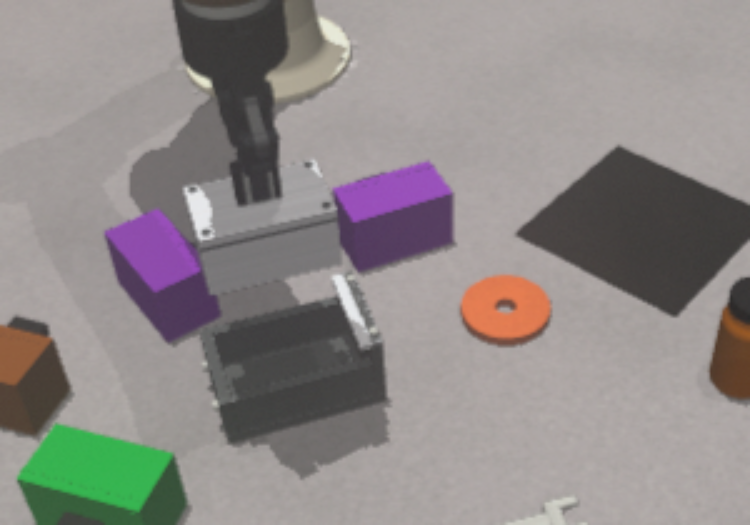

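The box hangs level from its grip, clear of the well. Next I'll carry it to the mat's centre at about (526, 194), with its underside around 170 mm up.

Emit:
drive_tool --steps '[{"linear":[1,-0.2,0],"turn":0},{"linear":[2.5,-0.6,0],"turn":0},{"linear":[4,-0.9,0],"turn":0},{"linear":[4.5,-1.1,0],"turn":0},{"linear":[4.5,-1.1,0],"turn":0},{"linear":[4.5,-1.1,0],"turn":0},{"linear":[4.5,-1.1,0],"turn":0},{"linear":[4.5,-1.1,0],"turn":0},{"linear":[4.5,-1,0],"turn":0},{"linear":[4,-0.9,0],"turn":0},{"linear":[2.5,-0.6,0],"turn":0},{"linear":[1,-0.2,0],"turn":0}]'

```text
time_s: 11.1
tcp_pos: [522.9, 201.3, 233.8]
eef_rot: [[0.219, 0.976, -0.002], [0.976, -0.219, 0.002], [0.002, -0.002, -1.0]]
ft_force: [0.1, -0.3, -5.3]
gripper_width: 0.153
```

Emit:
drive_tool --steps '[{"linear":[0,0,0],"turn":-0.05},{"linear":[0,0,0],"turn":-0.1},{"linear":[0,0,0],"turn":-0.1},{"linear":[0,0,0],"turn":-0.1},{"linear":[0,0,0],"turn":-0.1},{"linear":[0,0,0],"turn":-0.1},{"linear":[0,0,0],"turn":0},{"linear":[0,0,0],"turn":0}]'

```text
time_s: 11.9
tcp_pos: [524.8, 195.6, 233.7]
eef_rot: [[-0.314, 0.949, -0.001], [0.949, 0.314, -0.0], [-0.0, -0.001, -1.0]]
ft_force: [0.9, -0.0, -4.3]
gripper_width: 0.153
```

```bash
python3 - <<'E'
from h import *
st();cap('wrist','wrist9');cap('scene','scene9');cap('side','side9')
i=cv2.imread('pics/wrist9.png');cv2.imwrite('pics/w9.png',cv2.convertScaleAbs(i,alpha=1.5,beta=20))
a=cv2.imread('pics/side9.png')[180:400,100:360];cv2.imwrite('pics/s9.png',cv2.resize(cv2.convertScaleAbs(a,alpha=1.6,beta=20),None,fx=2.5,fy=2.5))
E
```

```text
11.9 [524.8 195.6 233.7] [[-0.314, 0.949, -0.001], [0.949, 0.314, -0.0], [-0.0, -0.001, -1.0]] [ 0.9 -0.  -4.3] 0.1529309473714686 [ 0.4   0.52 -1.07  1.76  0.49  1.16 -0.5 ]
```

View pics/w9.png

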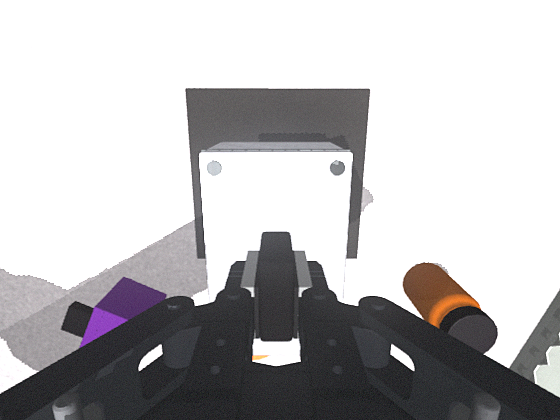

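View pics/s9.png

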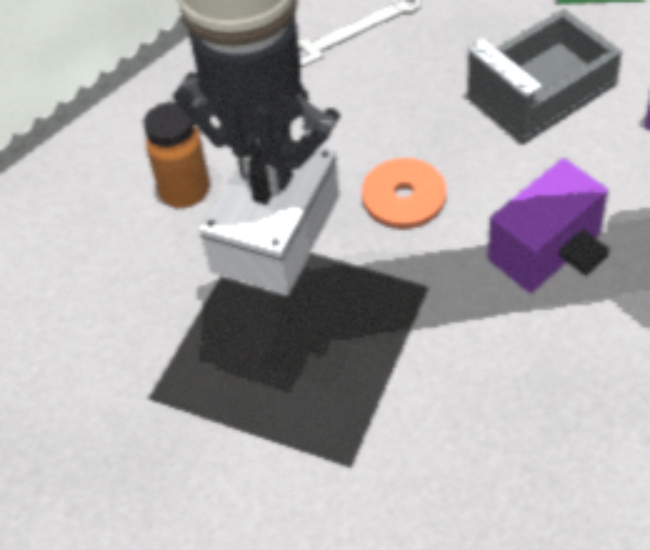

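The box is held level over the mat and aligned with it. In the wrist view the mat's far corners are (187,89) and (369,90). I'll refine the mat's centre from these.

```bash
python3 - <<'E'
from h import *
A=ray('wrist9',187,89,4);B=ray('wrist9',369,90,4);C=ray('wrist9',195,258,4);D=ray('wrist9',358,258,4)
print(A,B,np.linalg.norm(A-B), 'L-R width low',np.linalg.norm(C-D))
e=(B-A)/np.linalg.norm(B-A);n=np.array([e[1],-e[0],0]);M=(A+B)/2
print(M+100*n, M-100*n)
print('scene/side polygon', np.array([[534.]]).size)
K=[ray('side9',100+u/2.5,180+v/2.5,4)[:2] for u,v in [(150,398),(351,466),(428,287)]];print(np.round(K),(K[0]+K[2])/2)
# fin top / box lid centre in tool: lid far corners
lid=233.7-4.5
P=[ray('wrist9',u,v,lid) for u,v in [(200,151),(352,151)]]
print(P)
R=np.array(robot.get_obs()['eef_rot']);print((R.T@(np.mean(P,0)-robot.get_obs()['tcp_pos'])))
E
```

```text
[403.78898193 257.860749     4.        ] [590.0835366  318.35037229   4.        ] 195.86897566722692 L-R width low 203.22140729888966
[527.81895679 192.99373702   4.        ] [466.05356175 383.21738427   4.        ]
scene/side polygon 1
[[585. 320.]
 [398. 258.]
 [459.  70.]] [522.14245693 195.0790116 ]
[array([475.64086349, 237.54312832, 229.2       ]), array([540.12313252, 258.85443099, 229.2       ])]
[54.92833614  0.15274363  4.92795124]
```

The measurements agree to a few mm, and the box is within about 2 mm of the mat's centre. It should touch down at TCP z of about 69, so I'll lower it.

Emit:
drive_tool --steps '[{"linear":[-0.1,0,1],"turn":0},{"linear":[0,0,2.5],"turn":0},{"linear":[0,0,3],"turn":0},{"linear":[0,0,3],"turn":0},{"linear":[0,0,2.5],"turn":0},{"linear":[0,0,1.5],"turn":0},{"linear":[0,0,1],"turn":0},{"linear":[0,0,0.6],"turn":0},{"linear":[0,0,0.3],"turn":0},{"linear":[0,0,0],"turn":0},{"linear":[0,0,0],"turn":0}]'

```text
time_s: 13.15
tcp_pos: [526.1, 195.6, 81.1]
eef_rot: [[-0.317, 0.948, 0.001], [0.948, 0.317, 0.0], [-0.0, 0.001, -1.0]]
ft_force: [0.6, -0.5, -4.7]
gripper_width: 0.159
```

Emit:
drive_tool --steps '[{"linear":[-0.1,0,0.3],"turn":0},{"linear":[0,0,0.2],"turn":0},{"linear":[0,0,0.2],"turn":0},{"linear":[0,0,0.15],"turn":0},{"linear":[0,0,0.1],"turn":0},{"linear":[0,0,0.1],"turn":0},{"linear":[0,0,0],"turn":0},{"linear":[0,0,0],"turn":0}]'

```text
time_s: 13.95
tcp_pos: [525.8, 194.5, 69.8]
eef_rot: [[-0.317, 0.948, -0.0], [0.948, 0.317, 0.0], [0.0, 0.0, -1.0]]
ft_force: [0.7, 0.1, -4.5]
gripper_width: 0.152
```

Emit:
drive_tool --steps '[{"linear":[0,0,0.05],"turn":0},{"linear":[0,0,0.05],"turn":0},{"linear":[0,0,0.05],"turn":0},{"linear":[0,0,0],"turn":0}]'

```text
time_s: 14.35
tcp_pos: [525.8, 194.5, 68.9]
eef_rot: [[-0.317, 0.948, 0.0], [0.948, 0.317, -0.0], [-0.001, 0.0, -1.0]]
ft_force: [-2.8, -1.5, 4.1]
gripper_width: 0.155
```

Touchdown: the force went from -4.5 to +4.1 N at z = 68.9. I'll release and rise.

Emit:
drive_tool --steps '[{"linear":[0,0,0],"turn":0},{"linear":[0,0,0],"turn":0},{"linear":[0,0,0],"turn":0},{"linear":[0,0,0],"turn":0},{"linear":[0,0,0],"turn":0}]' --gripper 0.0

```text
time_s: 14.85
tcp_pos: [525.9, 194.5, 68.3]
eef_rot: [[-0.317, 0.948, 0.0], [0.948, 0.317, 0.0], [0.0, 0.0, -1.0]]
ft_force: [-0.2, 0.4, 0.6]
gripper_width: 0.497
```

Emit:
drive_tool --steps '[{"linear":[0,0,-0.5],"turn":0},{"linear":[0,0,-1.5],"turn":0},{"linear":[0,0,-3],"turn":0},{"linear":[0,0,-4],"turn":0},{"linear":[0,0,-4],"turn":0},{"linear":[0,0,-4],"turn":0},{"linear":[-3,0,-2],"turn":0},{"linear":[-4,0,0],"turn":0},{"linear":[-4,0,0],"turn":0},{"linear":[0,0,0],"turn":0},{"linear":[0,0,0],"turn":0}]'

```text
time_s: 15.95
tcp_pos: [561.0, 89.0, 259.2]
eef_rot: [[-0.315, 0.949, 0.001], [0.949, 0.315, 0.0], [-0.0, 0.001, -1.0]]
ft_force: [-0.4, 0.7, -0.3]
gripper_width: 0.501
```

```bash
python3 - <<'E'
from h import *
st();cap('wrist','wrist10');cap('scene','scene10')
i=cv2.imread('pics/wrist10.png');cv2.imwrite('pics/w10.png',cv2.convertScaleAbs(i,alpha=1.3,beta=20))
st()
E
```

```text
15.95 [561.   89.  259.2] [[-0.315, 0.949, 0.001], [0.949, 0.315, 0.0], [-0.0, 0.001, -1.0]] [-0.4  0.7 -0.3] 0.5012295601886622 [ 0.6   0.5  -1.08  1.72  0.47  1.21 -0.28]
16.05 [560.2  91.5 259.1] [[-0.319, 0.948, 0.001], [0.948, 0.319, 0.001], [0.001, 0.001, -1.0]] [-0.3  0.5  0.2] 0.4954633024156236 [ 0.6   0.5  -1.08  1.72  0.47  1.21 -0.28]
```

View pics/w10.png

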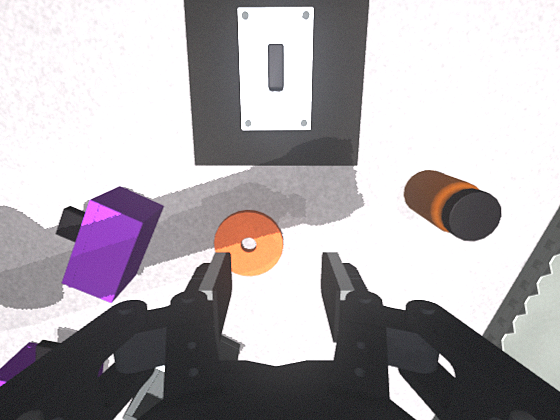

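View pics/scene10.png

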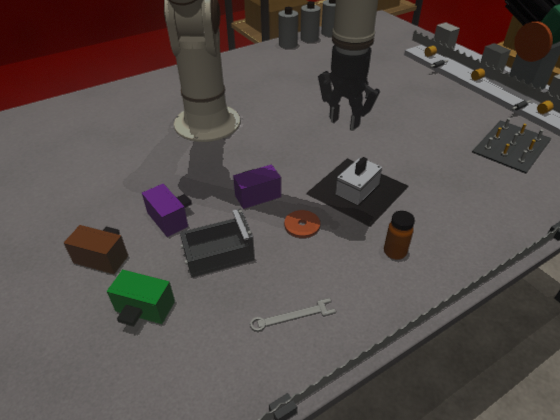

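The box stands upright on the mat, and the bystanders and look-alikes are where they were. I'll check the centring with numbers before handing in.

```bash
python3 - <<'E'
from h import *
A=ray('wrist10',195,165,4);B=ray('wrist10',358,165,4)
e=(B-A)/np.linalg.norm(B-A);n=np.array([-e[1],e[0],0]);M=(A+B)/2+100*n
P=[ray('wrist10',u,v,64) for u,v in [(239,130),(313,130),(313,7),(237,7)]]
print(np.linalg.norm(B-A),M,np.mean(P,0),[np.linalg.norm(P[i]-P[i-1]).round() for i in range(4)])
E
```

```text
199.69303421215338 [527.36690485 195.21306126   4.        ] [526.47194682 194.01463387  64.        ] [np.float64(109.0), np.float64(75.0), np.float64(110.0), np.float64(70.0)]
```

```bash
python3 -c "
from h import *
print(robot.sign_off())"
```

```text
the job is handed in; nothing more can be done
None
```

I pressed the high end down with the shut fingers, following the lid towards the -x wall, until the box lay flat. The lid was then at 72 mm, with about 24 N on the wrist and clear of the lip by about 6 mm. I gripped the fin, lifted the box straight out, carried it to the mat, turned it to line up with the mat, and set it down with about 4 N of contact. I released it and moved clear before handing in, at about 16 s.

- **Placing:** the last wrist picture shows the box upright, its centre within about 2 mm of the mat's centre. The cameras' own estimates of the mat's centre differ by a few mm.
- **Bystanders:** the oil jar, wrench, grinding wheel and look-alikes look unmoved in the final scene picture. I judged this by eye rather than measuring it.
- **Disagreements:**
  - While I was pressing, the wrist force read near zero until the box bottomed out, although the rest should have taken 5 to 15 N. The pictures and the lid height confirmed that the box did go down.
  - My first two move calls were refused for a missing "turn" field, and nothing moved.

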